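# Read the blue-capped vial in the water tester

### The arm

A 7-joint arm with a two-finger parallel gripper is mounted at the origin on a cart in front of the work surface, level with it; the furniture and walls round the work are solid. World frame = base frame: x ahead of the robot, y to its left, z up, the work surface at z = 0. Lengths are in m, angles in rad, forces in N, time in s.
With the tool pointing down it reaches from about 0.425 to 0.925 m from the base axis. Payload 6.8 kg.
Tool frame: the origin (TCP) lies on the centre line of the jaws, within the pads' length; the fingertips stand 25 mm ahead of it and the grasp point (between the pads) lies 6 mm ahead of it; z points along the fingers, y is the line along which they close (so a half turn about z gives the same grasp; the last joint's range is limited). The gripper opens to 85 mm and grips with 20 to 120 N. Pads are 22 mm wide; open, the fingers measure 114 mm over their backs; the gripper's body (76 mm by 85 mm) begins 54 mm behind the grasp point. The pads swing forward as they close: fully open they stand 13 mm farther back than shut.
Start: joints at [-1.324, 0.477, 0.022, 1.555, -0.011, 1.109, -0.083], TCP at [0.234, 0.633, 0.256] pointing down, gripper open.
Joint ranges: [-2.96, 2.96], [-0.34, 2.1], [-1.41, 1.46], [0.24, 2.44], [-1.37, 4.51], [0.17, 1.92], [-2.96, 2.96]. Speed limits (rad/s): [2.39, 2.39, 3.14, 3.14, 3.14, 3.14, 3.14].

### API

Orientations are given as a rotation vector (axis times angle).
In Python, from bench import telemetry, grab_frame, job gives the robot as it stands.
- The arm moves only by the tool apply_moves, never from a script. Its argument "rows" is a list of rows, each a list of 2 entries, a list of its own where there are three numbers: the shift along the tool's x, y, z each as a share of 250 mm, from -1 to 1, then the turn, a rotation vector about the tool's x, y, z each as a share of pi rad, from -1 to 1. A call has 1 to 10 rows; each row is the pose to reach, as a shift and turn from the pose commanded when the call began, along the tool's axes at that moment, turning the shorter way round; what a row does not reach only later rows make up. A row lasts 1/8 s, in which the tool goes at most 62.5 mm and 10.7 degrees, less where a joint would pass 70% of its speed; a pose out of reach is approached as far as the arm can. A call with a number of a shift or a turn outside -1 to 1 is refused whole. A call with a gripper value outside its range is refused whole. "jaw" is the gripper's target within -1 to 1 (fully open at 1, half-way at 0, shut at -1), set as the call begins (left out, the last holds). The fingers move at their own pace and stop on an object; "newtons" is the grip in N (left out, the last holds). Time passes only in rows, so rows that repeat a pose let the fingers close. It gives the time, the measured TCP pose, the force, the opening and the grip force at its end, in the units of the state.
- telemetry.get_obs(): the state, without advancing time (a new reading comes with each control period).
- grab_frame(name): name is "scene" or "top" or "wrist"; returns a dict with "frame" (420x560x3 uint8, red, green, blue), "vertical_fov" (degrees; the focal length in pixels is half the picture's height over the tangent of half this angle, whatever the lens; pixels are square), "cx", "cy" (the principal point, pixels), "origin" and "attitude" of the camera in the world. Camera axes: x right, y up, looking along -z (the intrinsics and any distortion apply to the point x, -y, -z); pixel columns grow to the right and rows downward; lengths in m; the calibration is good to about 2 mm. A picture is of the moment at which its call begins. There is no depth.
- job.hand_in(): hands the job in; it is judged then, once.
The state is a dict: "clock": time; "joints": joint angles; "qvel": joint speeds; "tau": joint torques, N m; "tcp_pos": TCP position; "orientation": TCP orientation; "contact_force": force on the tool from outside, world axes, zero at the start; "moment": the same for the moment, N m; "grip_width": finger opening in m; "gripper_force": force on a finger pad.
Only numpy, scipy, OpenCV 4.12 (cv2) and the standard library are available. Lean on these libraries where they do the work, as an engineer would, in place of code of your own. Each camera call takes 0.05 s, during which the arm holds its last target. There are 200 camera calls.

### The job

Put the blue-capped vial, cap up, fully down into the hole of the water tester that fits its diameter, and let it go. Only then half-press the tester's big blue key to its first click, hold it there for about a second, then press it fully down and let it spring back. Leave the other two vials where they stand, do not knock over the water bottle, and leave the blue-capped vial seated in its hole.

Things in the scene. Friction and masses are not known exactly. Their poses are not given: they have to be found in the camera images.
- console: the water tester: a fixed light-grey case, 110 mm deep (x), 226 mm wide (y from -118 to +108 mm); origin under the middle of its depth on the worktop, x axis to its back. Its top is flat, 78 mm high, from y = -118 to +30 mm, with three grey well blocks flush in a row at x = -15, y = -90, -42, +6 mm; from there its left end slopes down 35 degrees to 23 mm high at y = +108 mm and carries the key
- visor_edge (a point): middle of the upper edge of a fixed clear splash visor, 64 mm wide along the tester's x, 4 mm thick, grey-edged, standing on the slope above the key and leaning over it: it starts 44 mm up the slope from the key's axis; this edge is 28 mm up the slope from that axis and 70 mm out of the slope. So reach the key from the tester's +y side, along its axis or up to 10 degrees flatter, not from straight above
- key_top (a point): centre of the top of the blue two-stage key, a round button 28 mm in diameter standing 14 mm proud of the slope; z axis points out of the slope along its travel (35 degrees from vertical, leaning to the tester's +y side), x axis is the tester's x axis; the point moves with the key
- key (a joint): first stage of the key, 0 (up) to 0.006 m (first click, stop of the first stage); light spring, 1 N at the start to 4 N at the click
- key_full (a joint): second stage of the key, in series after the first: 0 until the push exceeds 8 N, 0.005 m when fully down at 11 N. Total travel of the key is 11 mm; both stages spring back when it is let go
- vial_blue_mid (a point): a sealed amber sample vial with a blue screw cap, a smooth cylinder 21 mm in diameter and 85 mm tall (cap the top 17 mm, same width), 45 g, standing on the worktop. This point is its centre, half-way up; z points to the cap
- vial_blue_foot (a point): centre of the underside of the blue-capped vial
- vial_white_mid (a point): a sealed amber sample vial with a white screw cap, a smooth cylinder 16 mm in diameter and 85 mm tall (cap the top 17 mm, same width), 45 g, standing on the worktop. This point is its centre, half-way up; z points to the cap. Not to be moved
- vial_red_mid (a point): a sealed amber sample vial with a red screw cap, a smooth cylinder 26 mm in diameter and 85 mm tall (cap the top 17 mm, same width), 45 g, standing on the worktop. This point is its centre, half-way up; z points to the cap. Not to be moved
- well_16_mouth (a point): a grey block, 46 x 46 mm on top, one of three alike, 48 mm apart in any order, flush in the tester's flat top, 78 mm above the worktop; its upright round hole is 18.5 mm wide, 32 mm deep, flat-bottomed, for the 16 mm vial. This point is the centre of the hole's mouth; z points up
- well_21_mouth (a point): a grey block, 46 x 46 mm on top, one of three alike, 48 mm apart in any order, flush in the tester's flat top, 78 mm above the worktop; its upright round hole is 23.5 mm wide, 32 mm deep, flat-bottomed, for the 21 mm vial. This point is the centre of the hole's mouth; z points up
- well_21_floor (a point): centre of the bottom of the 23.5 mm hole
- well_26_mouth (a point): a grey block, 46 x 46 mm on top, one of three alike, 48 mm apart in any order, flush in the tester's flat top, 78 mm above the worktop; its upright round hole is 28.5 mm wide, 32 mm deep, flat-bottomed, for the 26 mm vial. This point is the centre of the hole's mouth; z points up
- water_bottle_mid (a point): a light, loose clear plastic water bottle, 65 mm wide and 216 mm tall, standing near the vials; this point is its centre, half-way up

How it is judged:
By the outcome, as a careful person would: the job done as asked, in the order asked, and still so for the second after the job is handed in, with the robot touching nothing.
It also fails if it takes over 56 s, if anything falls off the work surface, if the arm or the gripper's body presses on something with over 40 N, if the wrist force passes 120 N, or if a joint passes its speed limit or range.

## Working session

There is one attempt and no reset: what is moved stays moved. The work goes in short steps, Python scripts to look and compute and a tool call to move; the robot and the scene stay as the last step left them, time stands still between calls to the robot, and variables do not carry over. Pictures are saved under pics/ and viewed, at most 10 in all, crops included, and the job is handed in when it is done.

Besides the shell and the picture viewer there is one more tool, called after "Emit:" as name(argument=value, ...) on one line, values as JSON. apply_moves: Moves the arm, as the interface text tells. Its arguments: {"type":"object","properties":{"rows":{"type":"array"},"jaw":{"type":"number"},"newtons":{"type":"number"}},"required":["rows"]}

```bash
mkdir -p pics; ls
python3 - <<'E'
from bench import telemetry, grab_frame
import cv2, numpy as np, pickle
o=telemetry.get_obs(); print({k:np.round(v,3).tolist() for k,v in o.items()})
D={}
for n in ("scene","top","wrist"):
    f=grab_frame(n); D[n]=f
    print(n,{k:(np.round(v,4).tolist() if k!="frame" else v.shape) for k,v in f.items()})
    cv2.imwrite(f"pics/{n}0.png",f["frame"][:,:,::-1])
pickle.dump(D,open("d0.pkl","wb"))
E
```

```text
pics
{'clock': 0.0, 'joints': [-1.324, 0.478, 0.022, 1.556, -0.011, 1.109, -0.083], 'qvel': [-0.0, 0.001, -0.0, -0.001, 0.0, 0.001, 0.0], 'tau': [0.001, -59.645, 1.609, -28.119, 0.013, 0.009, 0.0], 'tcp_pos': [0.234, 0.632, 0.255], 'orientation': [-0.554, -3.092, 0.003], 'contact_force': [-0.512, 0.418, 0.41], 'moment': [-0.034, 0.003, 0.046], 'gripper_force': 0.0, 'grip_width': 0.085}
scene {'frame': (420, 560, 3), 'vertical_fov': 47.2116, 'cx': 277.0482, 'cy': 210.3186, 'origin': [-0.2213, -0.6765, 0.7524], 'attitude': [0.8963, -0.4481, -0.8081]}
top {'frame': (420, 560, 3), 'vertical_fov': 48.8718, 'cx': 283.9183, 'cy': 211.4745, 'origin': [0.3639, -0.108, 1.398], 'attitude': [0.0873, -0.0978, -1.5393]}
wrist {'frame': (420, 560, 3), 'vertical_fov': 61.9211, 'cx': 278.702, 'cy': 208.0055, 'origin': [0.1619, 0.6593, 0.3731], 'attitude': [-0.2705, -0.1868, 1.2072]}
```

View pics/scene0.png

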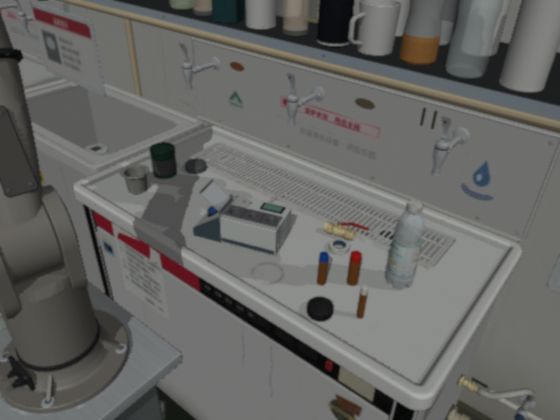

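View pics/top0.png

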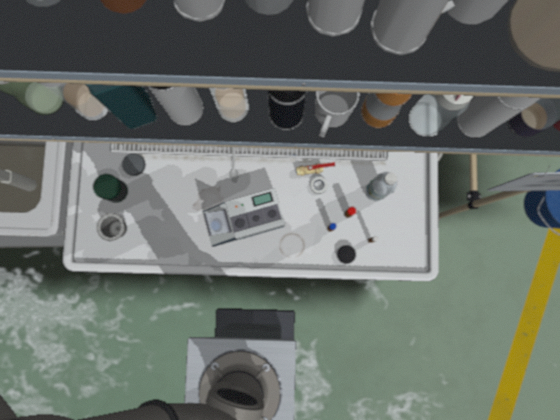

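The scene view shows the tester (about 250,225), blue vial (323,262), red (355,265), white (363,300) and bottle (405,245). The top view shows the tester at about (245,215), the blue cap at (332,227), red at (350,211), white at (371,239) and the bottle at (383,185).

```bash
cat > h.py <<'E'
import numpy as np, cv2, pickle
from scipy.spatial.transform import Rotation as R
def cam(f):
    F=f["frame"].shape[0]/2/np.tan(np.radians(f["vertical_fov"])/2)
    return F,np.array(f["origin"]),R.from_rotvec(f["attitude"])
def ray(f,u,v):
    F,o,r=cam(f); return o,r.apply([(u-f["cx"])/F,-(v-f["cy"])/F,-1])
def plane(f,u,v,z):
    o,d=ray(f,u,v); return o+d*(z-o[2])/d[2]
def proj(f,p):
    F,o,r=cam(f); q=r.inv().apply(np.array(p)-o); return f["cx"]+F*q[...,0]/-q[...,2], f["cy"]-F*q[...,1]/-q[...,2]
def tri(fs,px):
    A=np.zeros((3,3));b=np.zeros(3)
    for f,(u,v) in zip(fs,px):
        o,d=ray(f,u,v); d=d/np.linalg.norm(d); M=np.eye(3)-np.outer(d,d); A+=M;b+=M@o
    p=np.linalg.solve(A,b)
    return p
def blobs(f,lo,hi,box=None,amin=8):
    h=cv2.cvtColor(f["frame"],cv2.COLOR_RGB2HSV); m=cv2.inRange(h,lo,hi)
    if box: k=np.zeros_like(m); x0,y0,x1,y1=box; k[y0:y1,x0:x1]=m[y0:y1,x0:x1]; m=k
    n,l,s,c=cv2.connectedComponentsWithStats(m)
    return [(np.round(c[i],1).tolist(),s[i].tolist()) for i in range(1,n) if s[i][4]>=amin]
E
python3 - <<'E'
from h import *
D=pickle.load(open("d0.pkl","rb"))
t=D["top"]["frame"][165:265,190:400]; s=D["scene"]["frame"][165:335,180:440]
a=cv2.resize(t,(777,370),interpolation=cv2.INTER_CUBIC)
cv2.imwrite("pics/tc.png",a[:,:,::-1])
cv2.imwrite("pics/sc.png",cv2.resize(s,(780,510),interpolation=cv2.INTER_CUBIC)[:,:,::-1])
for n,b in(("top",(190,165,400,265)),("scene",(180,165,440,335))):
    print(n,"blue",blobs(D[n],(100,120,40),(130,255,255),b)); print("red",blobs(D[n],(0,150,90),(6,255,255),b)); print("amber",blobs(D[n],(5,120,30),(20,255,255),b))
for u,v in((332,227),(350,211),(371,239)): print(plane(D["top"],u,v,.085).round(3))
E
```

```text
top blue [([332.3, 226.0], [330, 224, 6, 5, 26])]
red [([318.3, 165.9], [313, 165, 14, 4, 28]), ([350.7, 210.9], [347, 208, 8, 8, 45])]
amber [([347.2, 213.7], [346, 211, 5, 5, 13])]
scene blue [([211.5, 210.7], [209, 207, 7, 8, 39]), ([323.6, 256.8], [320, 252, 8, 10, 70])]
red [([356.8, 225.3], [349, 223, 18, 6, 26]), ([355.4, 257.1], [351, 252, 10, 11, 100])]
amber [([322.0, 273.1], [318, 263, 9, 21, 149]), ([353.2, 272.8], [348, 262, 12, 23, 201]), ([361.1, 306.0], [358, 296, 8, 22, 108])]
[ 0.48  -0.253  0.085]
[ 0.527 -0.304  0.085]
[ 0.449 -0.364  0.085]
```

View pics/tc.png

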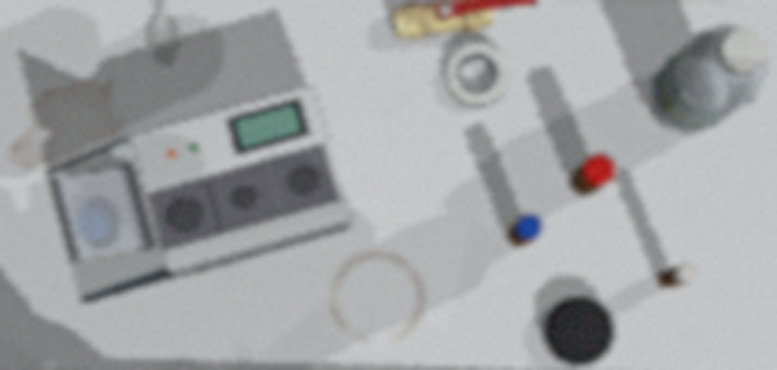

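View pics/sc.png

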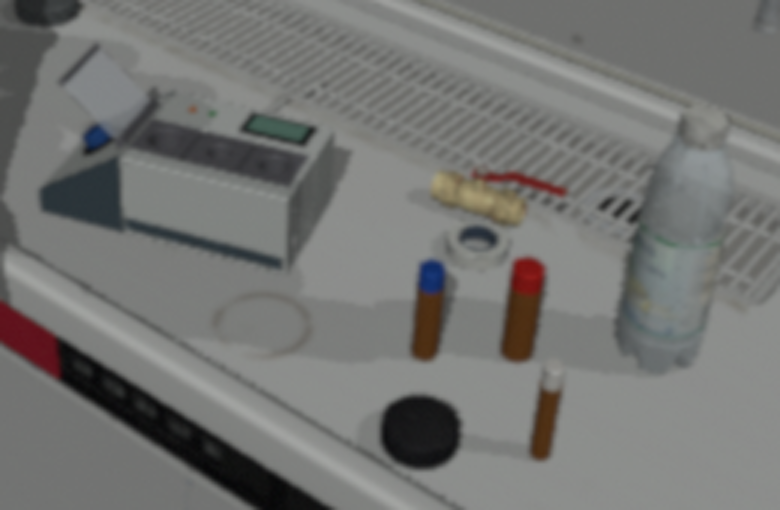

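Crops: the holes (top crop) sit at (183,214) large, (244,196) small and (303,180) medium. So the 21 mm well is probably the one farthest from the key, which is at (97,222) under the visor. Next I'll move over the tester for a close wrist view.

```bash
cat >> h.py <<'E'
def go(p,Rt,o=None):
    """print shift/turn shares from measured pose to target TCP p, rotation Rt"""
    from bench import telemetry
    o=o or telemetry.get_obs(); R0=R.from_rotvec(o["orientation"])
    s=R0.inv().apply(np.array(p)-o["tcp_pos"])/.25; t=(R0.inv()*Rt).as_rotvec()/np.pi
    print("shift",s.round(3).tolist(),"turn",t.round(4).tolist(),"clock",round(o["clock"],2)); return s,t
def down(a):  # tool z down, tool y at heading a (rad)
    y=np.array([np.cos(a),np.sin(a),0]); z=np.array([0,0,-1.]); return R.from_matrix(np.c_[np.cross(y,z),y,z])
E
python3 - <<'E'
from h import *
D=pickle.load(open("d0.pkl","rb")); T=D["top"];S=D["scene"]
w=[plane(T,190+u/3.7,165+v/3.7,.078) for u,v in((183,214),(244,196),(303,180))]
print(np.round(w,3)); d=w[0]-w[2]; a=np.arctan2(d[1],d[0])-np.pi/2; print("yaw deg",np.degrees(a),np.linalg.norm(d))
for t,s in(((332.5,226.2),(323.6,253.5)),((350.8,210.8),(355.6,253.5))): print(tri([T,S],[t,s]).round(3))
print("bottle",plane(S,180+660/3,165+345/3,0).round(3))
f=D["wrist"]; print("wrist look",ray(f,f["cx"],f["cy"])[1], ray(f,f["cx"],f["cy"]-100)[1])
go([0.50,0.0,0.27],down(a))
E
```

```text
[[ 0.484  0.012  0.078]
 [ 0.5   -0.035  0.078]
 [ 0.514 -0.08   0.078]]
yaw deg 17.6487266756615 0.09657014173024965
[ 0.482 -0.254  0.086]
[ 0.528 -0.307  0.085]
bottle [ 0.608 -0.389  0.   ]
wrist look [ 0.28476131 -0.10646775 -0.95266763] [ 0.02940476 -0.01232894 -1.03951682]
shift [-1.875, -2.004, -0.055] turn [-0.0004, 0.0002, 0.289] clock 0.15
```

Emit:
apply_moves(rows=[[[-0.94,-1,-0.03],[0,0,0]],[[-0.94,-1,-0.03],[0,0,0]],[[-0.94,-1,-0.03],[0,0,0]],[[-0.94,-1,-0.03],[0,0,0]],[[-0.94,-1,-0.03],[0,0,0]],[[-0.94,-1,-0.03],[0,0,0]]])

```text
clock: 0.9
tcp_pos: [0.3693, 0.3131, 0.2638]
orientation: [0.561, 3.091, -0.001]
contact_force: [0.8, 0.4, 0.2]
grip_width: 0.0851
gripper_force: 0.0
```

Emit:
apply_moves(rows=[[[-0.94,-1,-0.03],[0,0,0.29]],[[-0.94,-1,-0.03],[0,0,0.29]],[[-0.94,-1,-0.03],[0,0,0.29]],[[-0.94,-1,-0.03],[0,0,0.29]],[[-0.94,-1,-0.03],[0,0,0.29]],[[-0.94,-1,-0.03],[0,0,0.29]],[[-0.94,-1,-0.03],[0,0,0.29]],[[-0.94,-1,-0.03],[0,0,0.29]]])

```text
clock: 1.9
tcp_pos: [0.5011, 0.0017, 0.271]
orientation: [-1.857, -2.533, 0.0]
contact_force: [1.1, -0.1, 0.6]
grip_width: 0.0852
gripper_force: 0.0
```

Run:
```python
from h import *
from bench import telemetry, grab_frame
o=telemetry.get_obs(); print({k:np.round(o[k],3).tolist() for k in("joints","tcp_pos","contact_force","orientation")})
f=grab_frame("wrist"); pickle.dump(f,open("w1.pkl","wb")); cv2.imwrite("pics/w1.png",f["frame"][:,:,::-1])
```

```text
{'joints': [-0.557, 0.179, 0.491, 1.972, -0.1, 1.015, 0.286], 'tcp_pos': [0.501, 0.002, 0.271], 'contact_force': [1.101, -0.108, 0.575], 'orientation': [-1.857, -2.533, 0.0]}
```

View pics/w1.png

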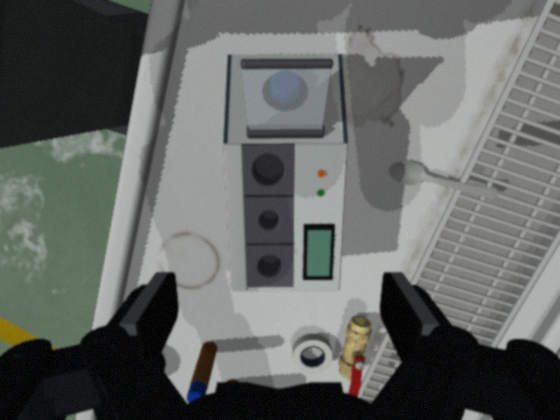

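The wrist view, with console +y pointing up, shows the wells at (268,169) large, (269,219) small and (269,266) medium, so the 21 mm well is the end one at y=-90. The key is at (286,89) behind the visor, and the visor's upper edge is the bar at (287,64).

Run:
```python
from h import *
f=pickle.load(open("w1.pkl","rb")); D=pickle.load(open("d0.pkl","rb"))
g=cv2.cvtColor(f["frame"],cv2.COLOR_RGB2GRAY)
print(g[169,240:300:2].tolist()); print(g[266,240:300:2].tolist()); print(g[219,240:300:2].tolist())
m=np.zeros_like(g); k=cv2.inRange(g,0,52); m[145:290,248:292]=k[145:290,248:292]
n,l,s,c=cv2.connectedComponentsWithStats(m)
W=[]
for i in range(1,n):
    if s[i][4]>60:
        p=plane(f,*c[i],.078); e=plane(f,s[i][0],c[i][1],.078);e2=plane(f,s[i][0]+s[i][2],c[i][1],.078)
        print(c[i].round(1),s[i].tolist(),p.round(4),"diam",np.linalg.norm(e-e2).round(4)); W.append(p)
# block strip
b=np.zeros_like(g); k=cv2.inRange(g,0,115); b[138:296,236:304]=k[138:296,236:304]
cs=max(cv2.findContours(b,cv2.RETR_EXTERNAL,cv2.CHAIN_APPROX_NONE)[0],key=cv2.contourArea); print("strip",cv2.minAreaRect(cs))
bx=np.array([plane(f,*q,.078) for q in cv2.boxPoints(cv2.minAreaRect(cs))]); print(bx.round(4), "centre",bx.mean(0).round(4))
h=cv2.cvtColor(f["frame"],cv2.COLOR_RGB2HSV); print("key hsv",h[89,260:312:3].tolist())
print(blobs(f,(105,75,60),(125,255,255),(240,60,335,130)))
```

```text
[142, 99, 69, 68, 69, 62, 38, 29, 32, 40, 40, 37, 41, 37, 39, 40, 37, 42, 40, 42, 35, 41, 56, 65, 69, 70, 68, 112, 148, 149]
[146, 147, 134, 86, 68, 66, 64, 61, 59, 32, 24, 27, 25, 30, 29, 24, 27, 29, 26, 35, 44, 65, 66, 64, 68, 70, 84, 150, 174, 172]
[148, 140, 98, 70, 68, 66, 66, 67, 65, 48, 28, 27, 26, 25, 33, 33, 30, 30, 25, 48, 68, 67, 64, 67, 64, 69, 77, 146, 169, 167]
[267.3 169.4] [251, 153, 33, 34, 829] [0.4872 0.0129 0.078 ] diam 0.0297
[268.9 195.6] [248, 194, 44, 4, 98] [ 0.4958 -0.01    0.078 ] diam 0.0405
[268.  219.8] [258, 210, 21, 21, 326] [ 0.5019 -0.0329  0.078 ] diam 0.0198
[269.4 243.6] [248, 242, 44, 4, 101] [ 0.5103 -0.0558  0.078 ] diam 0.0424
[268.5 265.6] [257, 255, 24, 23, 438] [ 0.5164 -0.0784  0.078 ] diam 0.0236
strip ((267.5, 215.5), (145.0, 53.0), 90.0)
[[ 0.4582  0.0284  0.078 ]
 [ 0.5027  0.0425  0.078 ]
 [ 0.5481 -0.0945  0.078 ]
 [ 0.4974 -0.1106  0.078 ]] centre [ 0.5016 -0.0335  0.078 ]
key hsv [[98, 19, 148], [103, 21, 111], [108, 23, 110], [104, 29, 115], [105, 62, 136], [107, 62, 139], [107, 62, 136], [106, 58, 133], [106, 60, 137], [106, 58, 136], [109, 53, 135], [109, 60, 132], [106, 51, 130], [107, 44, 117], [111, 23, 110], [98, 19, 105], [94, 14, 128], [107, 13, 136]]
[]
```

Emit:
apply_moves(rows=[[[-0.95,-0.38,0.08],[0,0,0]],[[-0.95,-0.38,0.08],[0,0,0]],[[-0.95,-0.38,0.08],[0,0,0]],[[-0.95,-0.38,0.08],[0,0,0]],[[-0.95,-0.38,0.08],[0,0,0]],[[-0.95,-0.38,0.08],[0,0,0]]], jaw=0.18)

```text
clock: 2.7
tcp_pos: [0.4824, -0.2531, 0.251]
orientation: [-1.857, -2.533, -0.001]
contact_force: [0.1, 0.8, -0.1]
grip_width: 0.0504
gripper_force: 0.0
```

Run:
```python
from h import *
from bench import telemetry, grab_frame
o=telemetry.get_obs(); print({k:np.round(o[k],4).tolist() for k in("joints","tcp_pos","orientation","grip_width")})
f=grab_frame("wrist"); pickle.dump(f,open("w2.pkl","wb")); cv2.imwrite("pics/w2.png",f["frame"][:,:,::-1])
print("blue",blobs(f,(105,120,40),(130,255,255))); print("red",blobs(f,(0,170,70),(6,255,255))); print("amber",blobs(f,(6,120,30),(20,255,255),amin=50))
# key and console
w=pickle.load(open("w1.pkl","rb")); W=np.array([[.4872,.0129],[.5019,-.0329],[.5164,-.0784]])
a=np.arctan2(*(W[0]-W[2])[::-1])-np.pi/2; cx=np.array([np.cos(a),np.sin(a),0]); cy=np.array([-np.sin(a),np.cos(a),0])
O=np.r_[W.mean(0),0]+.015*cx+.042*cy; print("yaw",np.degrees(a),"origin",O.round(4))
b=blobs(w,(100,42,60),(125,255,255),(240,60,335,130),40); print(b)
s35,c35=np.sin(np.radians(35)),np.cos(np.radians(35)); n=s35*cy+c35*np.array([0,0,1]); p0=O+.030*cy+[0,0,.078]+.014*n
for c,_ in b:
    q,d=ray(w,*c); k=q+d*((p0-q)@n)/(d@n); r=k-O; print("key_top",k.round(4),"console",(r@cx).round(4),(r@cy).round(4),k[2].round(4)); D=pickle.load(open("d0.pkl","rb")); print("scene px",proj(D["scene"],k),"top px",proj(D["top"],k))
```

```text
{'joints': [-0.1366, 0.3035, 0.6232, 1.9058, -0.2098, 0.9976, 0.8854], 'tcp_pos': [0.4824, -0.2531, 0.251], 'orientation': [-1.8569, -2.533, -0.0006], 'grip_width': 0.0504}
blue [([280.9, 193.9], [271, 182, 21, 25, 439])]
red [([470.4, 211.0], [456, 169, 27, 79, 737]), ([310.6, 263.2], [298, 248, 27, 29, 532])]
amber [([470.7, 183.1], [466, 164, 16, 45, 65]), ([281.0, 174.9], [272, 168, 19, 15, 200]), ([306.2, 236.6], [296, 223, 25, 32, 502]), ([224.0, 267.8], [221, 261, 7, 19, 66])]
yaw 17.73556296021363 origin [0.5033 0.0118 0.    ]
[([284.1, 85.7], [270, 70, 30, 32, 749])]
key_top [0.4799 0.0857 0.0618] console 0.0002 0.0775 0.0618
scene px (np.float64(212.86498524689307), np.float64(206.60119694812826)) top px (np.float64(214.42165042790955), np.float64(224.16364638686537))
```

View pics/w2.png

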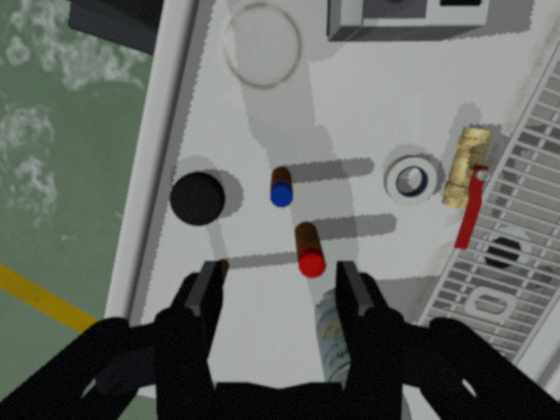

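The wrist view shows the blue cap centred at about (281,196) with its foot edge at v≈168, red at (312,263), and the bottle at the lower right (330,340). The fingers, half open, are clear of everything.

Run:
```python
from h import *
f=pickle.load(open("w2.pkl","rb"))
h=cv2.cvtColor(f["frame"],cv2.COLOR_RGB2HSV); m=cv2.inRange(h,(105,120,40),(130,255,255))
ys,xs=np.nonzero(m[175:215,260:300]); ys+=175
for y in range(180,210): r=xs[ys==y]; print(y,len(r),(r.min()+260 if len(r) else 0),end="; ")
print()
p=plane(f,281.2,196.5,.085); print(p)
# predicted silhouette of an upright vial at p: cap top bottom edge, foot top edge
t=np.linspace(0,2*np.pi,60); c=np.c_[.0105*np.cos(t),.0105*np.sin(t),0*t]
for z in(0,.068,.085):
    u,v=proj(f,c+[p[0],p[1],z]); print(z,u.min().round(1),u.max().round(1),v.min().round(1),v.max().round(1))
D=pickle.load(open("d0.pkl","rb"))
for n in("scene","top"): print(n,proj(D[n],np.array([p[0],p[1],.0425])),proj(D[n],np.array([p[0],p[1],.0765])))
go([p[0],p[1],.066],down(np.radians(17.7)))
```

```text
180 0 0; 181 0 0; 182 8 277; 183 12 275; 184 15 274; 185 16 273; 186 17 273; 187 19 272; 188 19 272; 189 20 271; 190 21 271; 191 21 271; 192 21 271; 193 21 271; 194 21 271; 195 21 271; 196 21 271; 197 21 271; 198 21 271; 199 21 271; 200 20 272; 201 19 272; 202 17 273; 203 16 273; 204 13 275; 205 11 276; 206 7 278; 207 0 0; 208 0 0; 209 0 0; 
[ 0.4856587  -0.25503223  0.085     ]
0 270.8 290.4 165.3 184.5
0.068 269.2 292.9 179.8 202.6
0.085 268.7 293.7 184.4 208.4
scene (np.float64(323.2565186084245), np.float64(267.99582292832656)) (np.float64(324.3953220410635), np.float64(256.254463248432))
top (np.float64(331.1639422495262), np.float64(226.2358418648814)) (np.float64(332.46524484519057), np.float64(225.21479579410166))
shift [-0.015, 0.007, 0.74] turn [0.0, -0.0004, -0.0005] clock 2.75
```

Emit:
apply_moves(rows=[[[-0.015,0.007,0.2],[0,0,0]],[[-0.015,0.007,0.4],[0,0,0]],[[-0.015,0.007,0.55],[0,0,0]],[[-0.015,0.007,0.65],[0,0,0]],[[-0.015,0.007,0.72],[0,0,0]],[[-0.015,0.007,0.74],[0,0,0]],[[-0.015,0.007,0.74],[0,0,0]]])

```text
clock: 3.62
tcp_pos: [0.4855, -0.2569, 0.0667]
orientation: [1.857, 2.533, 0.001]
contact_force: [0.2, 0.7, -1.0]
grip_width: 0.0506
gripper_force: 0.0
```

Emit:
apply_moves(rows=[[[0,0,0],[0,0,0]],[[0,0,0],[0,0,0]],[[0,0,0],[0,0,0]],[[0,0,0],[0,0,0]],[[0,0,0],[0,0,0]],[[0,0,0],[0,0,0]]], jaw=-1, newtons=40)

```text
clock: 4.38
tcp_pos: [0.4857, -0.2575, 0.0672]
orientation: [1.858, 2.532, 0.001]
contact_force: [-0.3, 1.1, 6.7]
grip_width: 0.0194
gripper_force: 39.2
```

Emit:
apply_moves(rows=[[[0,0,-0.1],[0,0,0]],[[0,0,-0.3],[0,0,0]],[[0,0,-0.48],[0,0,0]],[[0.15,0.08,-0.48],[0,0,0]],[[0.35,0.18,-0.48],[0,0,0]],[[0.5,0.26,-0.48],[0,0,0]],[[0.6,0.31,-0.48],[0,0,0]],[[0.645,0.335,-0.48],[0,0,0]],[[0.645,0.335,-0.48],[0,0,0]]])

```text
clock: 5.5
tcp_pos: [0.5165, -0.0782, 0.1863]
orientation: [1.857, 2.534, -0.0]
contact_force: [0.0, 0.2, 0.3]
grip_width: 0.019
gripper_force: 39.2
```

Run:
```python
from h import *
from bench import telemetry, grab_frame
o=telemetry.get_obs(); print({k:np.round(o[k],4).tolist() for k in("tcp_pos","orientation","grip_width","contact_force","joints")})
D={n:grab_frame(n) for n in("wrist","scene","top")}; pickle.dump(D,open("d3.pkl","wb"))
f=D["wrist"];cv2.imwrite("pics/w3.png",f["frame"][:,:,::-1])
s=cv2.resize(D["scene"]["frame"][120:280,150:350],(750,600),interpolation=cv2.INTER_CUBIC); cv2.imwrite("pics/s3.png",s[:,:,::-1])
for n in D: print(n,"blue",blobs(D[n],(105,120,40),(130,255,255))); print("amber",blobs(D[n],(6,120,30),(20,255,255),amin=50))
```

```text
{'tcp_pos': [0.5165, -0.0782, 0.1863], 'orientation': [1.857, 2.5339, -0.0002], 'grip_width': 0.019, 'contact_force': [0.0193, 0.2451, 0.2698], 'joints': [-0.4348, 0.3482, 0.5736, 2.0171, -0.2501, 0.8443, 0.585]}
wrist blue [([278.5, 316.1], [250, 280, 59, 71, 3335])]
amber [([357.3, 69.7], [352, 64, 11, 12, 95]), ([278.3, 254.3], [253, 219, 52, 75, 2421])]
scene blue [([484.2, 179.5], [480, 175, 8, 10, 41]), ([211.5, 210.7], [209, 207, 7, 8, 39]), ([517.7, 418.1], [516, 417, 5, 3, 11])]
amber [([418.6, 50.1], [400, 34, 39, 32, 982]), ([236.5, 66.0], [231, 63, 12, 7, 52]), ([270.3, 200.6], [267, 195, 7, 12, 73]), ([353.1, 272.9], [348, 262, 12, 23, 200]), ([361.1, 306.0], [358, 296, 8, 22, 108]), ([347.7, 405.6], [338, 397, 22, 17, 170])]
top blue [([544.6, 206.9], [525, 191, 35, 36, 879])]
amber [([122.9, 4.7], [102, 0, 43, 13, 395]), ([393.3, 98.2], [377, 93, 34, 13, 283]), ([373.6, 119.4], [362, 105, 29, 22, 209])]
```

View pics/w3.png

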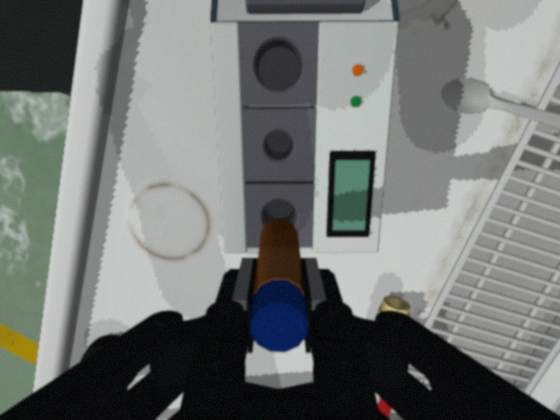

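View pics/s3.png

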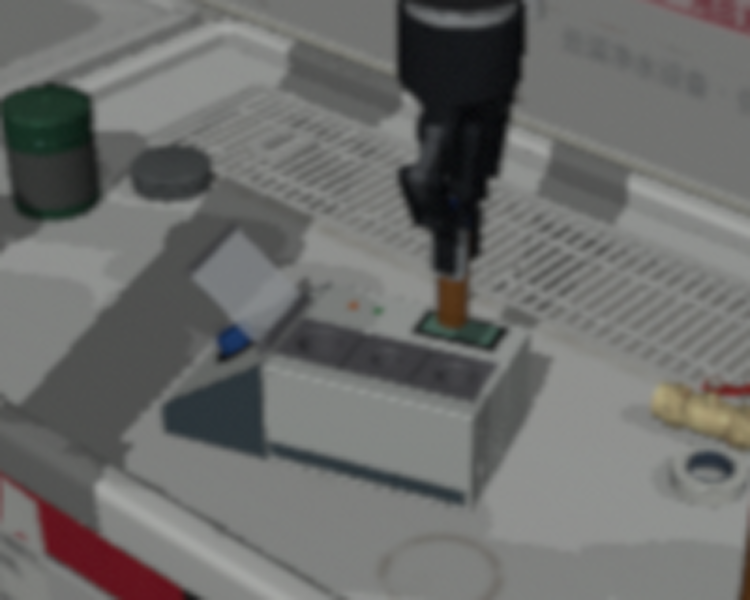

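The wrist view shows the vial gripped upright-looking, with the cap centred at about (279,321) and the foot at about (279,222). The 21 mm hole peeks out behind it at about (279,212). The scene crop shows the vial held straight above the right-hand part of the tester. I'll measure the vial axis and hole in this one view.

Run:
```python
from h import *
D=pickle.load(open("d3.pkl","rb")); f=D["wrist"]; a=np.radians(17.73)
tx=np.array([-np.sin(a),np.cos(a),0]); ty=np.array([np.cos(a),np.sin(a),0])
h=cv2.cvtColor(f["frame"],cv2.COLOR_RGB2HSV); g=cv2.cvtColor(f["frame"],cv2.COLOR_RGB2GRAY)
b=cv2.inRange(h,(105,120,40),(130,255,255)); am=cv2.inRange(h,(3,100,30),(22,255,255))
def ext(m,r): x=np.nonzero(m[r,230:330])[0]+230; return x.min(),x.max()+1
for r in(240,260,275): print("amber",r,ext(am,r))
for r in(300,310,320): print("blue",r,ext(b,r))
print("amber col278",np.nonzero(am[200:300,278])[0][[0]]+200,"blue col279",np.nonzero(b[250:370,279])[0][[0,-1]]+250)
print("gray col 278",g[180:235,278].tolist())
print("row212",g[212,250:310].tolist()); print("row205",g[205,250:310].tolist())
k=cv2.inRange(g,0,48)
for n,box in(("26",(245,30,315,100)),("16",(255,120,305,165))):
    x0,y0,x1,y1=box; cs=max(cv2.findContours(k[y0:y1,x0:x1],cv2.RETR_EXTERNAL,cv2.CHAIN_APPROX_NONE)[0],key=cv2.contourArea)+[x0,y0]
    P=np.array([plane(f,*(q[0]),.078)[:2] for q in cs]); (cx,cy),r=cv2.minEnclosingCircle((P*1000).astype(np.float32)); e=cv2.fitEllipse((P*1000).astype(np.float32)); print(n,cx,cy,2*r,e)
```

```text
amber 240 (np.int64(261), np.int64(298))
amber 260 (np.int64(257), np.int64(301))
amber 275 (np.int64(256), np.int64(302))
blue 300 (np.int64(253), np.int64(305))
blue 310 (np.int64(252), np.int64(306))
blue 320 (np.int64(250), np.int64(308))
amber col278 [219] blue col279 [281 350]
gray col 278 [64, 50, 41, 51, 66, 72, 77, 77, 75, 77, 78, 76, 78, 73, 75, 80, 77, 71, 64, 59, 48, 47, 51, 46, 46, 45, 49, 45, 50, 48, 47, 47, 48, 45, 45, 49, 44, 38, 30, 27, 30, 26, 28, 23, 28, 20, 25, 29, 29, 30, 26, 25, 29, 26, 30]
row212 [75, 76, 77, 77, 78, 77, 77, 76, 76, 73, 63, 50, 38, 35, 29, 32, 30, 36, 40, 45, 49, 48, 49, 44, 47, 47, 46, 49, 48, 47, 48, 44, 48, 45, 47, 47, 46, 47, 48, 47, 43, 37, 33, 37, 45, 60, 69, 76, 76, 75, 77, 76, 76, 79, 77, 75, 76, 79, 77, 81]
row205 [80, 81, 78, 78, 77, 79, 76, 76, 76, 81, 77, 76, 76, 69, 62, 52, 47, 44, 45, 49, 44, 47, 45, 48, 51, 46, 47, 48, 45, 49, 48, 47, 47, 48, 50, 50, 48, 46, 45, 47, 49, 51, 59, 70, 76, 76, 76, 78, 77, 80, 76, 75, 79, 76, 74, 80, 79, 81, 76, 79]
26 486.1008605957031 12.920402526855469 28.321552276611328 ((487.49615478515625, 12.026906967163086), (25.5247745513916, 27.014780044555664), 37.510013580322266)
16 501.7417907714844 -33.02702331542969 18.52951431274414 ((501.71417236328125, -34.26378631591797), (14.580713272094727, 18.51152992248535), 88.2067642211914)
```

Run:
```python
from h import *
D=pickle.load(open("d3.pkl","rb")); f=D["wrist"]; a=np.radians(17.73)
tx=np.array([-np.sin(a),np.cos(a),0]); ty=np.array([np.cos(a),np.sin(a),0]); tcp=np.array([.5165,-.0782,.1863])
def pr(n,p): d=p-tcp; print(n,p.round(4),"rel tool x,y mm",(d@tx*1e3).round(2),(d@ty*1e3).round(2))
pr("hole top",plane(f,278,198.5,.078)-.01175*tx)
pr("hole 212",plane(f,277.8,212,.078)); pr("hole 205",plane(f,278.3,205,.078))
pr("cap",plane(f,279.2,351,.2041)+.0105*tx); pr("cap row320",plane(f,279,320,.2041))
pr("foot",plane(f,278.5,217.2,.1191)-.0105*tx); pr("foot row240",plane(f,279.5,240,.1191))
pr("16",np.array([.50173,-.0335,.078])+tx*-.048); pr("26",np.array([.4868,.0125,.078])-.096*tx)
for n in("scene",): 
    A=cv2.inRange(cv2.cvtColor(D[n]["frame"],cv2.COLOR_RGB2HSV),(5,100,30),(20,255,255))[190:212,260:282]
    for y in range(22):
        x=np.nonzero(A[y])[0]; 
        if len(x): print(y+190,x.min()+260,x.max()+260,end="; ")
    print(n,proj(D[n],np.array([.5165,-.0782,.1191])),proj(D[n],np.array([.5165,-.0782,.14])))
```

```text
hole top [ 0.5164 -0.078   0.078 ] rel tool x,y mm 0.18 -0.03
hole 212 [ 0.5156 -0.076   0.078 ] rel tool x,y mm 2.38 -0.2
hole 205 [ 0.5144 -0.0711  0.078 ] rel tool x,y mm 7.36 0.16
cap [ 0.5157 -0.074   0.2041] rel tool x,y mm 4.23 0.49
cap row320 [ 0.515  -0.0722  0.2041] rel tool x,y mm 6.2 0.45
foot [ 0.5161 -0.0758  0.1191] rel tool x,y mm 2.43 0.31
foot row240 [ 0.5176 -0.0788  0.1191] rel tool x,y mm -0.85 0.84
16 [ 0.5163 -0.0792  0.078 ] rel tool x,y mm -0.93 -0.46
26 [ 0.516  -0.0789  0.078 ] rel tool x,y mm -0.56 -0.67
194 268 268; 195 267 273; 196 267 273; 197 267 273; 198 267 273; 199 267 273; 200 267 273; 201 267 273; 202 267 273; 203 267 273; 204 267 273; 205 267 273; 206 268 273; scene (np.float64(271.4651888870464), np.float64(205.0924160592864)) (np.float64(271.57905543719363), np.float64(197.69584908232326))
```

Emit:
apply_moves(rows=[[[-0.0096,-0.0015,0.06],[0,0,0]],[[-0.0096,-0.0015,0.12],[0,0,0]],[[-0.0096,-0.0015,0.145],[0,0,0]],[[-0.0096,-0.0015,0.16],[0,0,0]],[[-0.0096,-0.0015,0.172],[0,0,0]],[[-0.0096,-0.0015,0.184],[0,0,0]],[[-0.0096,-0.0015,0.184],[0,0,0]]])

```text
clock: 6.52
tcp_pos: [0.5168, -0.0807, 0.1403]
orientation: [-1.858, -2.533, -0.0]
contact_force: [-0.4, -0.0, -1.0]
grip_width: 0.0191
gripper_force: 39.2
```

Emit:
apply_moves(rows=[[[0,0,0.025],[0,0,0]],[[0,0,0.05],[0,0,0]],[[0,0,0.075],[0,0,0]],[[0,0,0.09],[0,0,0]],[[0,0,0.098],[0,0,0]],[[0,0,0.104],[0,0,0]],[[0,0,0.104],[0,0,0]]])

```text
clock: 7.4
tcp_pos: [0.5169, -0.0808, 0.1143]
orientation: [1.858, 2.533, 0.0]
contact_force: [-1.5, 0.8, -0.4]
grip_width: 0.019
gripper_force: 39.2
```

Emit:
apply_moves(rows=[[[0,0,0.003],[0,0,0]],[[0,0,0.003],[0,0,0]],[[0,0,0.003],[0,0,0]],[[0,0,0.003],[0,0,0]],[[0,0,0.003],[0,0,0]]], jaw=0.18)

```text
clock: 8.02
tcp_pos: [0.5169, -0.0807, 0.1136]
orientation: [1.858, 2.533, 0.0]
contact_force: [-0.9, 0.8, -0.4]
grip_width: 0.0503
gripper_force: 0.0
```

Emit:
apply_moves(rows=[[[0,0,-0.1],[0,0,0]],[[0,0,-0.2],[0,0,0]],[[0,0,-0.4],[0,0,0]],[[0,0,-0.5],[0,0,0]],[[0,0,-0.5],[0,0,0]]])

```text
clock: 8.65
tcp_pos: [0.518, -0.0809, 0.2404]
orientation: [1.856, 2.531, 0.005]
contact_force: [-0.8, -0.8, 0.3]
grip_width: 0.0502
gripper_force: 0.0
```

Run:
```python
from h import *
from bench import telemetry, grab_frame
D={n:grab_frame(n) for n in("wrist","scene","top")}; pickle.dump(D,open("d4.pkl","wb"))
o=telemetry.get_obs(); print({k:np.round(o[k],4).tolist() for k in("tcp_pos","orientation","grip_width","contact_force")})
f=D["wrist"];s=cv2.resize(D["scene"]["frame"][120:280,150:350],(500,400),interpolation=cv2.INTER_CUBIC)
w=cv2.resize(f["frame"][:,150:420],(257,400)); cv2.imwrite("pics/c4.png",np.hstack([w,s])[:,:,::-1])
for n in("wrist","scene"): print(n,"blue",blobs(D[n],(105,120,40),(130,255,255)))
p=[.5162,-.0784,.131]; print(proj(f,np.array(p)),proj(D["scene"],np.array(p)-[0,0,.0085]))
```

```text
{'tcp_pos': [0.5161, -0.0805, 0.2375], 'orientation': [-1.8573, -2.532, 0.0015], 'grip_width': 0.0508, 'contact_force': [0.0475, -0.4645, 0.5015]}
wrist blue [([276.9, 207.2], [263, 192, 29, 31, 724])]
scene blue [([484.1, 179.5], [480, 175, 8, 10, 43]), ([270.6, 204.3], [267, 200, 8, 9, 62]), ([211.6, 210.7], [209, 207, 7, 8, 38]), ([518.0, 417.9], [516, 416, 5, 4, 14])]
(np.float64(275.9655477809817), np.float64(210.70610533382913)) (np.float64(271.46808985675216), np.float64(203.983011701087))
```

View pics/c4.png

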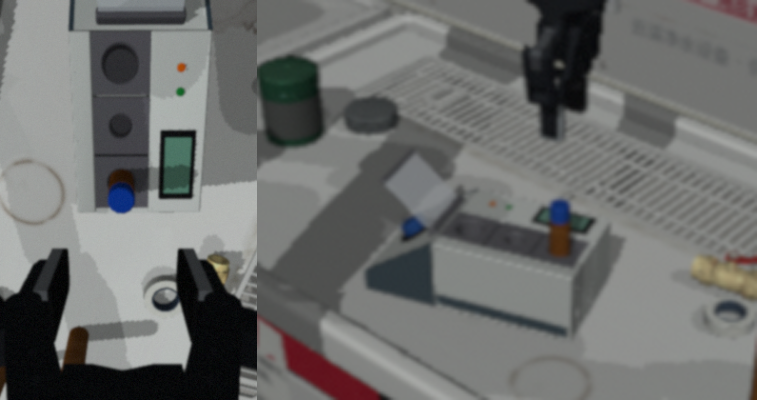

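The blue vial is fully down: its cap in the scene image is at (270.6,204.3), against (271.5,204.0) predicted for seated. I'll now refine the key position and plan the press.

```bash
cat > key.py <<'E'
from h import *
a=np.radians(17.73); cx=np.array([np.cos(a),np.sin(a),0]); cy=np.array([-np.sin(a),np.cos(a),0]); ez=np.array([0,0,1.])
O=np.array([.5033,.0118,0]); s,c=np.sin(np.radians(35)),np.cos(np.radians(35)); n=s*cy+c*ez; up=-c*cy+s*ez
def C(x,y,z): return O+x*cx+y*cy+z*ez
def tilt(deg):
    t=np.radians(deg); tz=-(np.sin(t)*cy+np.cos(t)*ez); return R.from_matrix(np.c_[np.cross(cx,tz),cx,tz])
E
python3 - <<'E'
from key import *
w=pickle.load(open("w1.pkl","rb")); D=pickle.load(open("d4.pkl","rb"))
p0=C(0,.03,.078)+.014*n; q,d=ray(w,285,82); k=q+d*((p0-q)@n)/(d@n); r=k-O; print("key",k.round(4),(r@cx).round(4),(r@cy).round(4))
for y in(.069,.073):
    K=C(0,y,.078-(y-.03)*np.tan(np.radians(35)))
    kt=K+.014*n; t=np.linspace(0,6.28,40)[:,None]; ring=kt+.014*(np.cos(t)*cx+np.sin(t)*up); u,v=proj(w,ring); print(y,"key",kt.round(4),"ring v",v.min(),v.max(),"u",u.min(),u.max())
    for nm,P in(("edge",K+.028*up+.07*n),("base",K+.044*up)): print(nm,np.round(proj(w,P),1), end=" ")
    u,v=proj(D["scene"],ring); print("scene u",u.min(),u.max(),"v",v.min(),v.max())
g=cv2.cvtColor(w["frame"],cv2.COLOR_RGB2GRAY); print(g[50:145,290].tolist())
h=cv2.cvtColor(w["frame"],cv2.COLOR_RGB2HSV); print("sat col",h[62:112,285,1].tolist())
E
```

```text
key [0.4797 0.0889 0.0596] 0.001 0.0807
0.069 key [0.4798 0.0852 0.0622] ring v 72.9507989080476 99.9468593832065 u 268.07307499793575 299.7893761211408
edge [285.2  70. ] base [284.  138.7] scene u 208.4215267684703 217.57743350978632 v 203.33886476000717 209.81130981317003
0.073 key [0.4786 0.089  0.0594] ring v 68.38589330231258 95.12863649834019 u 268.1119798346617 299.6791078001928
edge [285.1  64.2] base [284.  133.8] scene u 207.10462221007646 216.23851811739024 v 203.9100427687919 210.37318385111746
[160, 160, 159, 156, 145, 136, 131, 122, 101, 76, 62, 63, 65, 66, 65, 57, 55, 58, 79, 110, 123, 120, 117, 115, 116, 115, 116, 116, 115, 115, 116, 116, 117, 116, 114, 116, 113, 113, 115, 116, 115, 114, 113, 111, 110, 108, 109, 106, 110, 109, 110, 110, 102, 102, 104, 102, 104, 105, 104, 106, 120, 129, 128, 131, 130, 132, 132, 133, 131, 128, 132, 131, 131, 129, 125, 119, 120, 113, 108, 81, 67, 62, 59, 58, 55, 53, 52, 68, 102, 133, 143, 139, 126, 91, 67]
sat col [18, 22, 23, 28, 9, 17, 26, 33, 40, 58, 58, 59, 62, 57, 57, 58, 60, 57, 62, 61, 62, 63, 59, 60, 60, 55, 57, 61, 61, 63, 61, 65, 59, 56, 53, 54, 49, 54, 47, 51, 41, 29, 21, 16, 23, 27, 21, 21, 16, 13]
```

Emit:
apply_moves(rows=[[[0,0,-0.1],[0,0,0]],[[0.2,0,-0.2],[0,0,0]],[[0.45,0,-0.2],[0,-0.03,0]],[[0.7,0,-0.2],[0,-0.08,0]],[[0.9,0,-0.2],[0,-0.13,0]],[[1,0,-0.2],[0,-0.18,0]],[[1,0,-0.2],[0,-0.228,0]],[[1,0,-0.2],[0,-0.228,0]]], jaw=-1)

```text
clock: 9.8
tcp_pos: [0.4404, 0.1596, 0.2862]
orientation: [1.475, 2.027, -0.56]
contact_force: [-0.1, -0.0, 0.4]
grip_width: 0.0001
gripper_force: 0.0
```

The visor bars (centres v≈63.5 and 133) match a key base at console y=73 mm, so the key top is at about (0.479, 0.089, 0.0595). The tilt was reached. Next is a standoff on the press axis.

Run:
```python
from key import *
from bench import telemetry
o=telemetry.get_obs(); print(np.round(o["joints"],3))
kt=np.array([.4788,.0888,.0595]); Rt=tilt(41); b=-Rt.apply([0,0,1]); print("press dir in tool frame for n:",Rt.inv().apply(-n).round(4))
for off in(.05,.01): go(kt+.004*up+(.025+off)*b,Rt); print((kt+.004*up+(.025+off)*b).round(4))
```

```text
[-1.203  0.28   0.407  1.999  0.534  1.3   -0.735]
press dir in tool frame for n: [0.1045 0.     0.9945]
shift [0.342, 0.063, 0.592] turn [-0.0011, 0.001, 0.0013] clock 9.8
[0.4648 0.1325 0.1184]
shift [0.342, 0.064, 0.752] turn [-0.0011, 0.001, 0.0013] clock 9.8
[0.4728 0.1076 0.0882]
```

Emit:
apply_moves(rows=[[[0.15,0.03,0],[0,0,0]],[[0.342,0.064,0.1],[0,0,0]],[[0.342,0.064,0.25],[0,0,0]],[[0.342,0.064,0.4],[0,0,0]],[[0.342,0.064,0.52],[0,0,0]],[[0.342,0.064,0.6],[0,0,0]],[[0.342,0.064,0.65],[0,0,0]],[[0.342,0.064,0.69],[0,0,0]],[[0.342,0.064,0.69],[0,0,0]]])

```text
clock: 10.92
tcp_pos: [0.4717, 0.1154, 0.1023]
orientation: [1.485, 2.021, -0.556]
contact_force: [-0.1, -0.5, -0.0]
grip_width: -0.0002
gripper_force: 0.0
```

Run:
```python
from key import *
from bench import telemetry,grab_frame
o=telemetry.get_obs(); print({k:np.round(o[k],4).tolist() for k in("tcp_pos","orientation","contact_force","joints")})
kt=np.array([.4788,.0888,.0595]); tip=o["tcp_pos"]+.025*R.from_rotvec(o["orientation"]).apply([0,0,1]); d=tip-kt
print("tip rel key: x,up,n mm",(d@cx*1e3).round(1),(d@up*1e3).round(1),(d@n*1e3).round(1)); print("n,up force",o["contact_force"]@n)
go(kt+.004*up+.035*-tilt(41).apply([0,0,1]),tilt(41))
f=grab_frame("wrist"); s=grab_frame("scene"); pickle.dump((f,s),open("d5.pkl","wb"))
sc=cv2.resize(s["frame"][130:250,150:300],(500,400),interpolation=cv2.INTER_CUBIC)
cv2.imwrite("pics/c5.png",np.hstack([cv2.resize(f["frame"][:,130:430],(286,400)),sc])[:,:,::-1])
```

```text
{'tcp_pos': [0.4717, 0.1154, 0.1023], 'orientation': [1.4848, 2.0215, -0.5558], 'contact_force': [-0.0583, -0.5132, -0.0412], 'joints': [-1.0811, 0.5996, 0.4105, 2.1166, 0.5735, 0.8588, -0.8637]}
tip rel key: x,up,n mm 1.3 4.7 25.9
n,up force -0.3039396632869145
shift [0.014, -0.005, 0.063] turn [-0.0012, 0.0002, -0.0014] clock 10.93
```

View pics/c5.png

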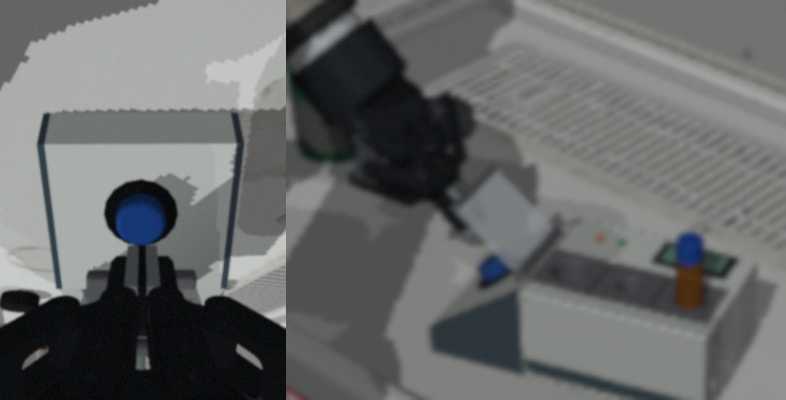

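The composite shows the fingers lined up with the key, left to right (key at wrist pixel ≈(277,228), tip ≈(278,260)). The visor stands clear in front of the fingers, and the vial is still seated. One check of the uphill alignment, then the press.

Run:
```python
from key import *
f,s=pickle.load(open("d5.pkl","rb"))
h=cv2.cvtColor(f["frame"],cv2.COLOR_RGB2HSV); print("V col278",list(zip(range(180,266,3),h[180:266:3,278].tolist())))
kt=np.array([.4788,.0888,.0595]); t=np.linspace(0,6.28,60)[:,None]; u,v=proj(f,kt+.014*(np.cos(t)*cx+np.sin(t)*up)); print("pred ring u",u.min(),u.max(),"v",v.min(),v.max())
m=cv2.inRange(h,(100,120,70),(125,255,255)); n_,l,st,c_=cv2.connectedComponentsWithStats(m); print([st[i].tolist() for i in range(1,n_) if st[i][4]>200])
for V in(202,206): 
    q,d=ray(f,277,V); p=q+d*((kt-q)@n)/(d@n); print(V,"edge at up mm",((p-kt)@up*1e3).round(1))
```

```text
V col278 [(180, [60, 9, 177]), (183, [71, 12, 173]), (186, [90, 5, 161]), (189, [90, 6, 46]), (192, [144, 128, 10]), (195, [138, 67, 19]), (198, [165, 43, 12]), (201, [120, 85, 15]), (204, [108, 188, 53]), (207, [109, 201, 61]), (210, [110, 202, 63]), (213, [108, 221, 82]), (216, [109, 213, 104]), (219, [109, 207, 111]), (222, [108, 214, 113]), (225, [109, 212, 114]), (228, [109, 212, 113]), (231, [109, 212, 112]), (234, [109, 210, 113]), (237, [109, 208, 114]), (240, [109, 216, 111]), (243, [109, 208, 114]), (246, [109, 202, 116]), (249, [110, 202, 115]), (252, [109, 212, 113]), (255, [110, 203, 113]), (258, [115, 163, 39]), (261, [10, 128, 6]), (264, [75, 255, 6])]
pred ring u 248.45927332585165 302.62228397880193 v 213.77756839341978 261.4982672273013
[[251, 211, 52, 47, 1872]]
202 edge at up mm -20.4
206 edge at up mm -18.2
```

Emit:
apply_moves(rows=[[[0.004,-0.004,0.04],[0,0,0]],[[0.008,-0.005,0.07],[0,0,0]],[[0.009,-0.005,0.084],[0,0,0]],[[0.0095,-0.005,0.09],[0,0,0]],[[0.0095,-0.005,0.09],[0,0,0]],[[0.0095,-0.005,0.09],[0,0,0]]])

```text
clock: 11.78
tcp_pos: [0.4745, 0.1034, 0.0838]
orientation: [1.483, 2.022, -0.555]
contact_force: [-0.2, 0.6, -0.5]
grip_width: -0.0005
gripper_force: 0.0
```

```bash
cat > st.py <<'E'
from key import *
from bench import telemetry
o=telemetry.get_obs(); kt=np.array([.4788,.0888,.0595]); tip=o["tcp_pos"]+.025*R.from_rotvec(o["orientation"]).apply([0,0,1]); d=tip-kt
print("tip rel key x,up,n mm",(d@cx*1e3).round(2),(d@up*1e3).round(2),(d@n*1e3).round(2),"F n,up",(o["contact_force"]@n).round(2),(o["contact_force"]@up).round(2),"t",o["clock"])
E
python3 st.py
```

```text
tip rel key x,up,n mm 0.27 4.08 3.83 F n,up -0.08 -0.78 t 11.775
```

Emit:
apply_moves(rows=[[[0.0008,0,0.008],[0,0,0]],[[0.0016,0,0.015],[0,0,0]],[[0.002,0,0.019],[0,0,0]],[[0.002,0,0.019],[0,0,0]],[[0.002,0,0.019],[0,0,0]]])

```text
clock: 12.4
tcp_pos: [0.4753, 0.1008, 0.0799]
orientation: [1.483, 2.022, -0.555]
contact_force: [-0.1, 0.7, 1.6]
grip_width: 0.0003
gripper_force: 0.8
```

```bash
python3 st.py
```

```text
tip rel key x,up,n mm 0.2 4.08 -0.99 F n,up 1.69 0.3 t 12.4
```

Emit:
apply_moves(rows=[[[0.0005,0,0.004],[0,0,0]],[[0.001,0,0.008],[0,0,0]],[[0.001,0,0.01],[0,0,0]],[[0.001,0,0.01],[0,0,0]]])

```text
clock: 12.9
tcp_pos: [0.4757, 0.0994, 0.0778]
orientation: [1.483, 2.022, -0.555]
contact_force: [-0.6, 1.7, 2.3]
grip_width: 0.0002
gripper_force: 1.4
```

```bash
python3 st.py; python3 -c "
import time
from bench import grab_frame,telemetry
import numpy as np
r=[]
for i in range(3): grab_frame('wrist'); r.append(telemetry.get_obs()['contact_force'])
print(np.round(r,2))"
```

```text
tip rel key x,up,n mm 0.23 4.09 -3.54 F n,up 2.93 -0.18 t 12.9
[[-0.17  1.97  2.19]
 [ 0.24  2.15  2.58]
 [-0.34  1.22  2.74]]
```

Emit:
apply_moves(rows=[[[0.0004,0,0.003],[0,0,0]],[[0.0006,0,0.006],[0,0,0]],[[0.0006,0,0.006],[0,0,0]]])

```text
clock: 13.42
tcp_pos: [0.476, 0.0985, 0.0765]
orientation: [1.483, 2.022, -0.555]
contact_force: [-0.7, 1.9, 3.7]
grip_width: 0.0002
gripper_force: 1.8
```

```bash
python3 st.py
```

```text
tip rel key x,up,n mm 0.19 4.1 -5.1 F n,up 4.22 0.43 t 13.425
```

Emit:
apply_moves(rows=[[[0.0002,0,0.0015],[0,0,0]],[[0.0002,0,0.0015],[0,0,0]]])

```text
clock: 13.68
tcp_pos: [0.476, 0.0984, 0.0764]
orientation: [1.483, 2.022, -0.555]
contact_force: [-1.2, 2.6, 5.1]
grip_width: -0.0001
gripper_force: 2.9
```

```bash
python3 st.py
```

```text
tip rel key x,up,n mm 0.25 4.09 -5.29 F n,up 5.79 0.6 t 13.675
```

Emit:
apply_moves(rows=[[[0,0,0],[0,0,0]],[[0,0,0],[0,0,0]],[[0,0,0],[0,0,0]],[[0,0,0],[0,0,0]],[[0,0,0],[0,0,0]],[[0,0,0],[0,0,0]],[[0,0,0],[0,0,0]]])

```text
clock: 14.55
tcp_pos: [0.476, 0.0984, 0.0764]
orientation: [1.483, 2.022, -0.555]
contact_force: [-0.5, 3.2, 5.3]
grip_width: -0.0005
gripper_force: 3.2
```

Emit:
apply_moves(rows=[[[0.001,0,0.01],[0,0,0]],[[0.002,0,0.02],[0,0,0]],[[0.003,0,0.028],[0,0,0]],[[0.003,0,0.031],[0,0,0]],[[0.003,0,0.031],[0,0,0]]])

```text
clock: 15.18
tcp_pos: [0.4772, 0.0954, 0.0714]
orientation: [1.482, 2.022, -0.555]
contact_force: [-11.4, 12.9, 28.8]
grip_width: -0.0004
gripper_force: 16.4
```

```bash
python3 st.py
```

```text
tip rel key x,up,n mm 0.45 3.97 -11.2 F n,up 32.6 3.57 t 15.175
```

The key is fully down (32 N, well above 11 N, with about 11 mm of travel). I'll let it spring back and retreat along the tool axis.

Emit:
apply_moves(rows=[[[-0.001,0,-0.01],[0,0,0]],[[-0.004,0,-0.04],[0,0,0]],[[-0.008,0,-0.08],[0,0,0]],[[-0.008,0,-0.2],[0,0,0]],[[-0.008,0,-0.4],[0,0,0]],[[-0.008,0,-0.6],[0,0,0]],[[-0.008,0,-0.6],[0,0,0]]])

```text
clock: 16.05
tcp_pos: [0.4486, 0.1896, 0.186]
orientation: [1.483, 2.025, -0.548]
contact_force: [0.7, -0.8, -0.4]
grip_width: -0.0003
gripper_force: 0.0
```

Run:
```python
import st
from h import *
from bench import grab_frame
f=grab_frame("wrist"); s=grab_frame("scene"); a=pickle.load(open("d0.pkl","rb"))["scene"]
for x in(a,s): print("blue",blobs(x,(105,120,40),(130,255,255),(180,165,440,335))); print("red",blobs(x,(0,150,90),(6,255,255),(180,165,440,335))); print("amber",blobs(x,(5,120,30),(20,255,255),(180,165,440,335)))
print("bottle diff",np.abs(a["frame"][200:290,385:425].astype(int)-s["frame"][200:290,385:425]).mean())
kt=np.array([.4788,.0888,.0595]); from key import *
t=np.linspace(0,6.28,60)[:,None]; ring=.014*(np.cos(t)*cx+np.sin(t)*up)
for z in(0,-.011): u,v=proj(f,kt+z*n+ring); print("key ring",u.min(),u.max(),v.min(),v.max())
print(blobs(f,(100,120,70),(125,255,255),amin=100))
```

```text
tip rel key x,up,n mm 1.95 -11.14 139.09 F n,up -0.89 0.59 t 16.05
blue [([211.5, 210.7], [209, 207, 7, 8, 39]), ([323.6, 256.8], [320, 252, 8, 10, 70])]
red [([356.8, 225.3], [349, 223, 18, 6, 26]), ([355.4, 257.1], [351, 252, 10, 11, 100])]
amber [([322.0, 273.1], [318, 263, 9, 21, 149]), ([353.2, 272.8], [348, 262, 12, 23, 201]), ([361.1, 306.0], [358, 296, 8, 22, 108])]
blue [([270.6, 204.3], [267, 200, 8, 9, 62]), ([211.5, 210.7], [209, 207, 7, 8, 39])]
red [([356.4, 225.2], [349, 223, 18, 6, 25]), ([355.5, 257.0], [351, 252, 10, 11, 99])]
amber [([270.7, 215.8], [267, 210, 8, 12, 86]), ([353.2, 272.9], [348, 262, 12, 23, 200]), ([361.1, 306.0], [358, 296, 8, 22, 108])]
bottle diff 3.4075
key ring 258.53352359140473 292.19986336479906 174.12879639166422 205.68898070971142
key ring 259.16726026242947 291.7053058799004 170.09655325168484 200.76539540784177
[([275.7, 187.8], [261, 173, 31, 31, 755])]
```

The key has sprung back up, the vial is seated, and the other vials and the bottle haven't moved.

```bash
python3 -c "
from bench import job; print(job.hand_in())"
```

```text
the job is handed in; nothing more can be done
None
```

I put the blue-capped vial fully down in its 21 mm hole and released it. I then held the key at its first click for about a second, pressed it fully down and let it spring back. The other two vials and the bottle didn't move, and I handed the job in at about 16 s; no verdict came back.

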